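# Feel the slit of a plate cell with a tapered gauge

### The arm

A 6-joint arm with a two-finger parallel gripper is mounted at the origin on a cart in front of the work surface, level with it; the furniture and walls round the work are solid. World frame = base frame: x ahead of the robot, y to its left, z up, the work surface at z = 0. Lengths are in m, angles in rad, forces in N, time in s.
With the tool pointing down it reaches from about 0.425 to 0.95 m from the base axis. Payload 3.5 kg.
Tool frame: the origin (TCP) lies midway between the tips of the shut fingers; the grasp point (between the pads) lies 19 mm behind it; z points along the fingers, y is the line along which they close (so a half turn about z gives the same grasp; the last joint's range is limited). The gripper opens to 85 mm and grips with 20 to 120 N. Pads are 22 mm wide; open, the fingers measure 114 mm over their backs; the gripper's body (76 mm by 85 mm) begins 54 mm behind the grasp point. The pads swing forward as they close: fully open they stand 13 mm farther back than shut.
Start: joints at [-1.282, 0.286, 1.577, -0, 1.279, -0.15], TCP at [0.287, -0.611, 0.231] pointing down, gripper open.
Joint ranges: [-2.77, 2.77], [-0.9, 2.22], [0.21, 2.48], [-1.53, 4.67], [0.24, 2.81], [-2.84, 2.84]. Speed limits (rad/s): [2.79, 2.79, 3.14, 3.14, 3.14, 3.14].

### API

Orientations are given as a unit quaternion [x, y, z, w].
In Python, from plant import * gives the robot as it stands.
- The arm moves only by the tool move_arm, never from a script. Its argument "moves" is a list of rows, each a list of 3 entries, a list of its own where there are three numbers: the opening, from 0 (shut) to 1 (fully open), then the shift along the tool's x, y, z in m, then the turn, a rotation vector about the tool's x, y, z in rad. A call has exactly 10 rows; each row shifts and turns the commanded pose from where the row before left it, along the tool's axes as they then stand; what a row does not reach is not made up. A row lasts 1/12 s, in which the tool goes at most 41.7 mm and 7.16 degrees, less where a joint would pass 70% of its speed; a pose out of reach is approached as far as the arm can. A call is refused whole if a number of a shift passes 0.0417 or a number of a turn 0.125, either way. A call with a gripper value outside its range is refused whole. The fingers move at their own pace and stop on an object; "grip_force" is the grip in N (left out, the last holds). Time passes only in rows, so rows that do not move let the fingers close, or fill a call up. It gives the time, the measured TCP pose, the force, the opening and the grip force at its end, in the units of the state.
- get_state(): the state, without advancing time (a new reading comes with each control period).
- read_camera(name): name is "scene" or "top" or "wrist"; returns the picture (420x560x3 uint8, red, green, blue); there is no depth.
- camera_params(name): a dict with "fx", "fy", "cx", "cy" (pixels), "k1" (the pictures are not rectified: a ray, as slopes to the right and down, at radius r is drawn at 1 + k1 r^2 times it, then the intrinsics apply), "rvec" (rotation vector, rad) and "tvec" (3), from world to camera coordinates, as OpenCV has them; the wrist camera has in their place "tool_from_camera" (4x4, takes a point from camera to tool coordinates, whose origin is the TCP and whose axes are the flange's). Camera axes: x right, y down, z forward; pixel columns grow to the right and rows downward; lengths in m; the calibration is good to about 2 mm. A picture is of the moment at which its call begins: read the wrist's pose just before it. camera_params takes no time and is no camera call.
- sign_off(): hands the job in; it is judged then, once.
The state is a dict: "time": time; "qpos": joint angles; "dq": joint speeds; "joint_efforts": joint torques, N m; "eef_pos": TCP position; "tcp_rot": TCP orientation; "contact_force": force on the tool from outside, world axes, zero at the start; "wrist_torque": the same for the moment, N m; "opening": opening from 0.0 (shut) to 1.0 (fully open); "finger_force": force on a finger pad.
Only numpy, scipy, OpenCV 4.12 (cv2) and the standard library are available. Lean on these libraries where they do the work, as an engineer would, in place of code of your own. Each camera call takes 0.05 s, during which the arm holds its last target. There are 200 camera calls.

### The job

Check the slit of the plate cell: take the orange-handled tapered gauge out of its grey stand and slide its blade straight down between the white and the blue plate until it drags snugly on both, so that the sprung blue plate just gives by about 1 to 2 mm; never force that plate back by more than 3 mm. Finish while still holding the gauge by its handle at that depth (do not let go), and leave the vials, the stopper and the timer where they stand.

Things in the scene. Friction and masses are not known exactly. Their poses are not given: they have to be found in the camera images.
- gauge_grip (a point): Centre of the gauge's orange handle, 30 (x) x 16 (y) x 52 mm (z): grip it here, across y. 114 mm above the blade tip; a black collar 38 x 24 x 5 mm lies under the handle, its underside 34 mm below this point. z up, x along the blade's width, y through its thickness; a half turn changes nothing. About 0.12 kg. It starts upright in the stand, collar on the stand's top, and lifts straight out.
- gauge_tip (a point): Middle of the lower end of the gauge's steel blade. The blade is 24 mm wide (x), 80 mm long, 3 mm thick at the tip and thickens evenly to 11 mm at the collar (1 mm per 10 mm of length). Axes as gauge_grip.
- stand: Fixed grey block 80 (x) x 56 (y) x 86 mm high with on a thin foot (100 x 76 mm), with a slot 29 x 16 mm through its middle for the blade; origin at the centre of its underside, z up. The slot's long side is along x.
- white_face (a point): Middle of the white plate's inner face at the height of the slit's mouth, 107 mm above the worktop. x along the slit (plates 80 mm wide), y across it from the white to the blue plate, z up. The slit is 82 mm deep. Above the mouth each plate has a lip 10 mm high, flaring outward by 5 mm as a lead-in. (carriage_c1 is the white plate, carriage_c2 its lip.)
- blue_face (a point): The same point on the inner face of the sprung blue plate; axes as white_face. Its distance from white_face along y is the slit's width: 4.6 to 7.0 mm, different each time, so the blade first drags with its tip 16 to 40 mm below the mouth. Aim the blade at the midpoint of the two points.
- sprung_plate (a joint): How far the blue plate is pushed back from its stop, away from the white plate, in m: 0 at rest, at most 0.006. Its spring presses with 4 N at rest plus 3 N per mm; pushing the blade down takes about 0.8 to 1.5 times that force. After first contact each 10 mm of depth pushes the plate back by 1 mm.
- cell: Aluminium base of the plate cell, 110 (x) x 124 (y) x 10 mm, fixed to the worktop; whole cell 117 mm high; origin at the centre of its underside, axes parallel to white_face. The plates on their mount float together along y by up to 6 mm either way at about 0.3 N, so the slit centres itself on the blade.
- white_vial: white-capped vial, 22 x 22 x 45 mm, loose, a bystander; origin at the centre of its underside.
- black_vial: black-capped vial, 22 x 22 x 45 mm, loose, a bystander; origin at the centre of its underside.
- rubber_stopper: dark rubber stopper, 42 x 42 x 28 mm, loose, a bystander; origin at the centre of its underside.
- bench_timer: white bench timer, 58 x 64 x 21 mm, loose, a bystander; origin at the centre of its underside.

How it is judged:
By the outcome, as a careful person would: the job done as asked, in the order asked, and still so for the second after the job is handed in, while the arm keeps its last pose, push and grip.
It also fails if it takes over 48 s, if anything falls off the work surface, if the arm or the gripper's body presses on something with over 40 N, if the wrist force passes 120 N, or if a joint passes its speed limit or range.

## Working session

There is one attempt and no reset: what is moved stays moved. The work goes in short steps, Python scripts to look and compute and a tool call to move; the robot and the scene stay as the last step left them, time stands still between calls to the robot, and variables do not carry over. Pictures are saved under pics/ and viewed, at most 10 in all, crops included, and the job is handed in when it is done.

Besides the shell and the picture viewer there is one more tool, called as name(argument=value, ...) on one line, values as JSON. move_arm: Moves the arm, as the interface text tells. Its arguments: {"type":"object","properties":{"moves":{"type":"array"},"grip_force":{"type":"number"}},"required":["moves"]}

```bash
mkdir -p pics; cat > h.py <<'E'
from plant import *
import numpy as np, cv2
from scipy.spatial.transform import Rotation as R
def cam(name, st=None):
    p=camera_params(name)
    K=np.array([[p['fx'],0,p['cx']],[0,p['fy'],p['cy']],[0,0,1.]]); D=np.array([p['k1'],0,0,0,0.])
    if 'rvec' in p:
        Rw=R.from_rotvec(np.ravel(p['rvec'])).as_matrix(); t=np.ravel(p['tvec'])
        Rc=Rw.T; o=-Rw.T@t
    else:
        T=np.array(p['tool_from_camera']); Rt=R.from_quat(st['tcp_rot']).as_matrix()
        Rc=Rt@T[:3,:3]; o=Rt@T[:3,3]+np.array(st['eef_pos'])
    return K,D,Rc,o
def ray(c,uv):
    K,D,Rc,o=c
    n=cv2.undistortPoints(np.array(uv,float).reshape(-1,1,2),K,D).reshape(-1,2)
    return o,(Rc@np.c_[n,np.ones(len(n))].T).T
def onz(c,uv,z):
    o,d=ray(c,uv); return o+d*((z-o[2])/d[:,2])[:,None]
def proj(c,P):
    K,D,Rc,o=c
    return cv2.projectPoints((np.array(P,float).reshape(-1,3)-o)@Rc,np.zeros(3),np.zeros(3),K,D)[0].reshape(-1,2)
def save(n,im): cv2.imwrite('pics/'+n,im[:,:,::-1])
E
python3 - <<'E'
from h import *
a=read_camera('scene');b=read_camera('top');save('s0.png',a);save('t0.png',b)
print(get_state())
for n in('scene','top','wrist'):print(camera_params(n))
E
```

```text
{'time': 0.1, 'qpos': array([-1.28198936e+00,  2.87107527e-01,  1.57805436e+00, -4.08473670e-06,
        1.27859357e+00, -1.50006487e-01]), 'dq': array([-0.00044659, -0.00118561, -0.00271621,  0.00164072,  0.00295319,
        0.00078356]), 'joint_efforts': array([ 6.20265255e-04, -4.07298768e+01, -2.93698150e+01, -1.40058273e-04,
        3.40312145e-03,  3.69337755e-06]), 'eef_pos': array([ 0.2866328 , -0.61045405,  0.23005233]), 'tcp_rot': array([ 9.76026048e-01,  2.17651062e-01, -7.69397255e-05, -1.07866242e-03]), 'contact_force': array([ 0.57544573,  0.62271268, -0.04772835]), 'wrist_torque': array([-0.01573519, -0.01991338,  0.01813634]), 'finger_force': 0.0, 'opening': 1.0014014259553778}
{'fx': 441.35390294584846, 'fy': 441.35390294584846, 'cx': 284.57500585157817, 'cy': 208.60104264283288, 'k1': -0.014981044406007992, 'rvec': array([ 0.96071337, -2.46439403,  1.05496556]), 'tvec': array([0.36444919, 0.32884615, 0.72746163])}
{'fx': 491.4103206819846, 'fy': 491.4103206819846, 'cx': 278.0027345004029, 'cy': 212.58012997546345, 'k1': -0.11093431330553541, 'rvec': array([ 2.19015889, -2.12912428,  0.13178533]), 'tvec': array([-0.05534004,  0.56539284,  1.02456195])}
{'fx': 322.71963651333033, 'fy': 322.71963651333033, 'cx': 278.8569364242138, 'cy': 211.18540232009832, 'k1': -0.07869431958006048, 'tool_from_camera': array([[ 2.34682165e-04, -9.62665094e-01, -2.70695147e-01,
         6.76118694e-02],
       [ 9.99999971e-01,  2.11669102e-04,  1.14208560e-04,
         5.77963666e-04],
       [-5.26467953e-05, -2.70695166e-01,  9.62665115e-01,
        -1.42846463e-01],
       [ 0.00000000e+00,  0.00000000e+00,  0.00000000e+00,
         1.00000000e+00]])}
```

View pics/s0.png

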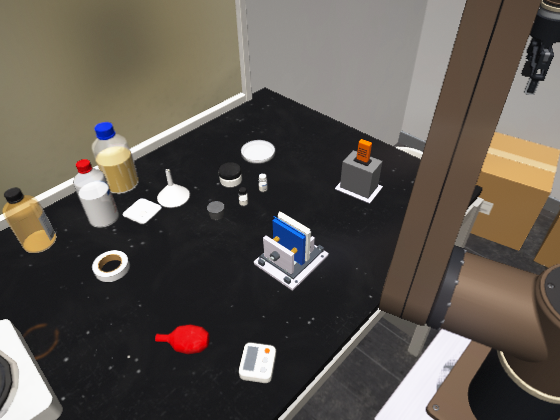

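View pics/t0.png

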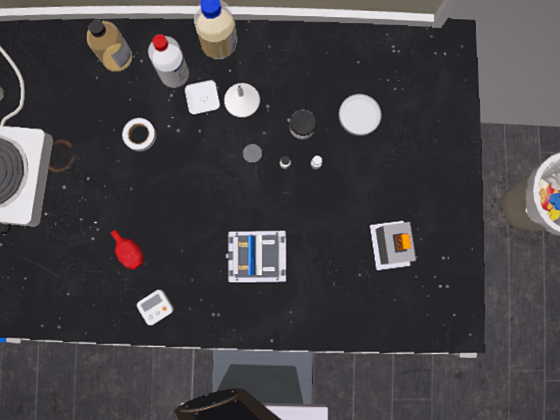

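The scene view shows the gauge in its stand (362,170) and the cell (290,250). In the top view the stand is at (395,243) with the orange handle at (402,242), and the cell is at (257,256) with the slit running along the image columns, blue plate left of white.

```bash
python3 - <<'E'
from h import *
b=cv2.imread('pics/t0.png')[:,:,::-1].copy();a=cv2.imread('pics/s0.png')[:,:,::-1].copy()
ct=cam('top');cs=cam('scene')
hsv=cv2.cvtColor(b,cv2.COLOR_RGB2HSV)
def comp(m,roi):
    x0,y0,x1,y1=roi; k=np.zeros_like(m);k[y0:y1,x0:x1]=m[y0:y1,x0:x1]
    n,l,s,c=cv2.connectedComponentsWithStats(k); i=1+np.argmax(s[1:,4]); return np.argwhere(l==i)[:,::-1].astype(np.float32)
org=cv2.inRange(hsv,(5,150,120),(22,255,255))
p=comp(org,(370,210,430,280));print('orange',len(p),p.min(0),p.max(0),p.mean(0), onz(ct,p.mean(0),.135))
w=cv2.inRange(b,(170,170,170),(255,255,255))
def rect(pts,z):
    P=onz(ct,pts,z)[:,:2].astype(np.float32); r=cv2.minAreaRect(P*1000); return r
for roi,n in(((360,210,425,280),'foot'),):
    print(n,rect(comp(w,roi),.004))
blue=cv2.inRange(hsv,(100,120,80),(125,255,255))
print('blue',rect(comp(blue,(225,225,295,290)),.117))
g=cv2.inRange(b,(90,90,90),(255,255,255))
print('cell',rect(comp(g,(222,222,295,290)),.010))
out=np.vstack([cv2.resize(b[220:292,215:295],(640,576)[0:2],interpolation=cv2.INTER_CUBIC)])
save('c1.png',out)
E
```

```text
orange 166 [396. 234.] [410. 249.] [403.68674 241.56627] [[ 0.504561   -0.28604085  0.135     ]]
foot ((505.4085693359375, -288.4468994140625), (99.5080795288086, 75.34834289550781), 8.904809951782227)
blue ((472.32623291015625, 11.366254806518555), (76.6474838256836, 11.849510192871094), 1.9621105194091797)
cell ((472.5944519042969, 6.525520324707031), (112.23677825927734, 130.09483337402344), 2.7942404747009277)
```

View pics/c1.png

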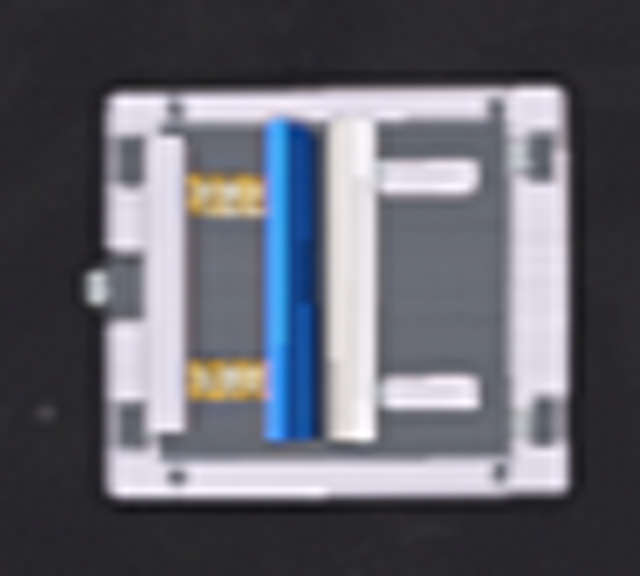

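The crop shows the slit as the dark-blue gap between the blue lip (column 290) and the white lip (column 352), along world x with about 2° of yaw. Next I move above the stand.

move_arm(moves=[[1,[0.0334,-0.02,0],[0,0,0]],[1,[0.0334,-0.02,0],[0,0,0]],[1,[0.0334,-0.02,0],[0,0,0]],[1,[0.0334,-0.02,0],[0,0,0]],[1,[0.0334,-0.02,0],[0,0,0]],[1,[0.0334,-0.02,0],[0,0,0]],[1,[0.0334,-0.02,0],[0,0,0]],[1,[0.0334,-0.02,0],[0,0,0]],[1,[0.0334,-0.02,0],[0,0,0]],[1,[0.0334,-0.02,0],[0,0,0]]], grip_force=60)

```text
time: 0.93
eef_pos: [0.5047, -0.2861, 0.2309]
tcp_rot: [0.976, 0.218, -0.0, -0.0]
contact_force: [0.7, 0.9, 0.2]
opening: 0.999
finger_force: 0.0
```

move_arm(moves=[[1,[0,0,0],[0,0,0.095]],[1,[0,0,0],[0,0,0.095]],[1,[0,0,0],[0,0,0.093]],[1,[0,0,0],[0,0,0]],[1,[0,0,0],[0,0,0]],[1,[0,0,0],[0,0,0]],[1,[0,0,0],[0,0,0]],[1,[0,0,0],[0,0,0]],[1,[0,0,0],[0,0,0]],[1,[0,0,0],[0,0,0]]])

```text
time: 1.77
eef_pos: [0.5041, -0.2882, 0.2313]
tcp_rot: [0.997, 0.078, 0.0, 0.0]
contact_force: [0.3, 0.4, -0.8]
opening: 1.001
finger_force: 0.0
```

```bash
python3 - <<'E'
from h import *
st=get_state();w=read_camera('wrist');save('w1.png',w)
q=R.from_quat(st['tcp_rot']).as_matrix();print(st['time'],st['eef_pos'],np.degrees(np.arctan2(q[1,0],q[0,0])),q[:,2],st['qpos'])
c=cam('wrist',st);hsv=cv2.cvtColor(w,cv2.COLOR_RGB2HSV)
m=cv2.inRange(hsv,(5,150,100),(22,255,255))
n,l,s,ce=cv2.connectedComponentsWithStats(m);i=1+np.argmax(s[1:,4]);p=np.argwhere(l==i)[:,::-1].astype(np.float32)
print(s[i]);P=onz(c,p,.146)[:,:2].astype(np.float32)*1000;print(cv2.minAreaRect(P))
E
```

```text
1.7667 [ 0.50412343 -0.2882124   0.2313451 ] 8.93015920707171 [ 5.64721003e-05  1.14084109e-06 -9.99999998e-01] [-6.94018066e-01  8.01884519e-02  1.81356648e+00  3.90158738e-05
  1.24779505e+00  7.20905197e-01]
[272 183  21  48 314]
((511.3594665527344, -290.20745849609375), (35.71442794799805, 14.767668724060059), 9.575697898864746)
```

View pics/w1.png

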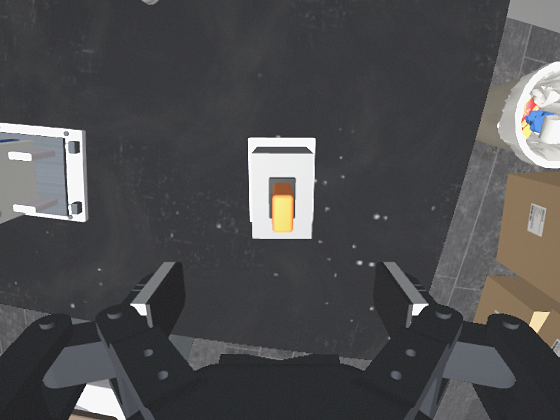

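The wrist view shows the handle's bright top face at about columns 273–293, rows 194–231, with the collar behind it and the stand around it.

```bash
python3 - <<'E'
from h import *
w=cv2.imread('pics/w1.png')[:,:,::-1].copy();st=get_state();c=cam('wrist',st)
hsv=cv2.cvtColor(w,cv2.COLOR_RGB2HSV)
print(hsv[178:236:3,283].tolist())
m=cv2.inRange(hsv,(5,100,190),(35,255,255))
n,l,s,ce=cv2.connectedComponentsWithStats(m);i=1+np.argmax(s[1:,4]);p=np.argwhere(l==i)[:,::-1].astype(np.float32)
print(s[i])
r=cv2.minAreaRect(onz(c,p,.146)[:,:2].astype(np.float32)*1000);print(r)
d=np.r_[np.array(r[0])/1000-st['eef_pos'][:2],0];print('tool shift',R.from_quat(st['tcp_rot']).inv().apply(d))
E
```

```text
[[110, 10, 73], [110, 14, 111], [11, 172, 147], [11, 169, 148], [11, 168, 149], [11, 166, 141], [18, 149, 249], [27, 110, 247], [27, 113, 247], [26, 115, 247], [26, 117, 247], [26, 119, 247], [26, 121, 247], [26, 121, 247], [25, 122, 247], [25, 123, 247], [25, 124, 247], [25, 126, 247], [20, 78, 248], [120, 1, 232]]
[272 195  21  37 759]
((506.65435791015625, -291.0459899902344), (27.57245445251465, 14.895085334777832), 8.947710990905762)
tool shift [2.04763778e-03 3.21988454e-03 1.81469382e-07]
```

move_arm(moves=[[1,[0.002,0.003,0.01],[0,0,0]],[1,[0,0,0.018],[0,0,0]],[1,[0,0,0.018],[0,0,0]],[1,[0,0,0.018],[0,0,0]],[1,[0,0,0.018],[0,0,0]],[1,[0,0,0.018],[0,0,0]],[1,[0,0,0.018],[0,0,0]],[1,[0,0,0.012],[0,0,0]],[1,[0,0,0],[0,0,0]],[1,[0,0,0],[0,0,0]]])

```text
time: 2.65
eef_pos: [0.5063, -0.2905, 0.1004]
tcp_rot: [0.997, 0.078, -0.001, -0.001]
contact_force: [-0.1, -0.2, 0.7]
opening: 1.0
finger_force: 0.0
```

move_arm(moves=[[0,[0,0,0],[0,0,0]],[0,[0,0,0],[0,0,0]],[0,[0,0,0],[0,0,0]],[0,[0,0,0],[0,0,0]],[0,[0,0,0],[0,0,0]],[0,[0,0,0],[0,0,0]],[0,[0,0,0],[0,0,0]],[0,[0,0,0],[0,0,0]],[0,[0,0,0],[0,0,0]],[0,[0,0,0],[0,0,0]]], grip_force=80)

```text
time: 3.48
eef_pos: [0.5069, -0.291, 0.1019]
tcp_rot: [0.997, 0.078, 0.0, 0.0]
contact_force: [0.6, 0.4, 4.2]
opening: 0.181
finger_force: 78.0
```

```bash
python3 - <<'E'
from h import *
c=cam('top');print(onz(c,[(253.75,255),(251.5,255),(256,255),(254,236),(254.5,274)],.107))
E
```

```text
[[0.47169667 0.00640529 0.107     ]
 [0.47156625 0.01087482 0.107     ]
 [0.47182668 0.0019363  0.107     ]
 [0.50951641 0.00716517 0.107     ]
 [0.43420025 0.00368756 0.107     ]]
```

move_arm(moves=[[0,[0,0,-0.01],[0,0,0]],[0,[0,0,-0.018],[0,0,0]],[0,[0,0,-0.018],[0,0,0]],[0,[0,0,-0.018],[0,0,0]],[0,[0,0,-0.018],[0,0,0]],[0,[0,0,-0.018],[0,0,0]],[0,[0,0,-0.018],[0,0,0]],[0,[0,0,-0.018],[0,0,0]],[0,[0,0,-0.01],[0,0,0]],[0,[0,0,0],[0,0,0]]])

```text
time: 4.32
eef_pos: [0.5075, -0.2914, 0.2503]
tcp_rot: [0.997, 0.078, 0.002, 0.002]
contact_force: [0.3, -0.3, -1.2]
opening: 0.176
finger_force: 77.9
```

move_arm(moves=[[0,[0.001,-0.015,0],[0,0,0]],[0,[0.001,-0.028,0],[0,0,0]],[0,[0.001,-0.035,0],[0,0,0]],[0,[0.001,-0.038,0],[0,0,0]],[0,[0.001,-0.038,0],[0,0,0]],[0,[0.001,-0.038,0],[0,0,0]],[0,[0.001,-0.038,0],[0,0,0]],[0,[0.001,-0.033,0],[0,0,0]],[0,[0.001,-0.022,0],[0,0,0]],[0,[0.002,-0.0143,0],[0,0,0]]])

```text
time: 5.15
eef_pos: [0.4688, 0.0099, 0.2452]
tcp_rot: [0.997, 0.079, -0.002, -0.001]
contact_force: [-0.2, 0.3, -0.9]
opening: 0.179
finger_force: 78.0
```

move_arm(moves=[[0,[0,0,0],[0,0,0.028]],[0,[0,0,0],[0,0,0.028]],[0,[0,0,0],[0,0,0.028]],[0,[0,0,0],[0,0,0.028]],[0,[0,0,0],[0,0,0]],[0,[0,0,0],[0,0,0]],[0,[0,0,0],[0,0,0]],[0,[0,0,0],[0,0,0]],[0,[0,0,0],[0,0,0]],[0,[0,0,0],[0,0,0]]])

```text
time: 5.98
eef_pos: [0.471, 0.0066, 0.2473]
tcp_rot: [1.0, 0.022, -0.0, -0.0]
contact_force: [0.7, -0.2, -1.1]
opening: 0.174
finger_force: 78.1
```

```bash
python3 - <<'E'
from h import *
st=get_state();w=read_camera('wrist');save('w2.png',w);save('s2.png',read_camera('scene'))
q=R.from_quat(st['tcp_rot']).as_matrix();print(st['time'],st['eef_pos'],np.degrees(np.arctan2(q[1,0],q[0,0])),q[:,2],st['contact_force'])
cv2.imwrite('pics/w2c.png',cv2.resize(cv2.imread('pics/w2.png')[60:260,180:380],(600,600),interpolation=cv2.INTER_CUBIC))
E
```

```text
5.9833 [0.47101254 0.00661767 0.24726166] 2.5116357823946176 [-1.02160539e-04  4.87718806e-05 -9.99999994e-01] [ 0.7157494  -0.20133818 -1.10677149]
```

View pics/w2c.png

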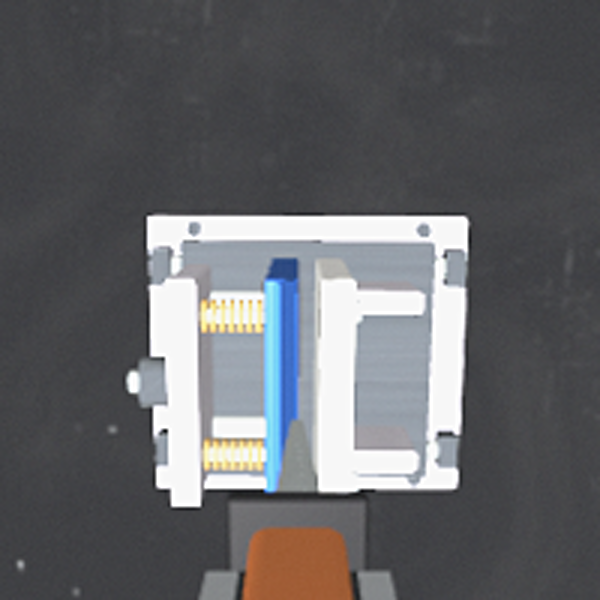

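The crop shows the slit at crop columns 300–317, running straight up the image, so the yaw matches. The blade tip is at about (297,420). I convert both to metres.

```bash
python3 - <<'E'
from h import *
st=get_state();c=cam('wrist',st)
im=cv2.imread('pics/w2c.png')
for r in(350,400,425,440): print(r,im[r,262:360:4].mean(1).astype(int).tolist())
f=lambda u,v:(180+u/3-.33,60+v/3-.33)
inv=R.from_quat(st['tcp_rot']).inv()
for n,u,v,z in(('tip',297,420,.151),('blue',300,300,.107),('white',317,300,.107),('bluelow',300,450,.107),('whitelow',317,450,.107),('farB',272,279,.117),('nearB',272,492,.117),('farW',342,279,.117),('nearW',342,492,.117)):
    P=onz(c,[f(u,v)],z)[0]; print(n,P.round(4),inv.apply(P-st['eef_pos']).round(4))
E
```

```text
350 [165, 199, 210, 193, 184, 125, 127, 123, 136, 141, 160, 167, 164, 180, 232, 249, 247, 247, 247, 247, 247, 247, 251, 226, 161]
400 [161, 195, 208, 192, 183, 125, 126, 123, 131, 165, 165, 163, 160, 187, 238, 248, 247, 247, 247, 247, 247, 247, 255, 175, 162]
425 [249, 221, 201, 190, 183, 124, 123, 138, 144, 140, 143, 161, 160, 193, 239, 248, 247, 247, 247, 247, 247, 247, 255, 186, 161]
440 [148, 187, 205, 191, 184, 122, 138, 143, 142, 142, 142, 146, 160, 197, 240, 248, 247, 247, 247, 247, 247, 247, 255, 187, 163]
tip [0.4809 0.0062 0.151 ] [0.0098 0.0008 0.0963]
blue [0.5061 0.0065 0.107 ] [0.0351 0.0016 0.1403]
white [0.5064 0.0016 0.107 ] [0.0351 0.0066 0.1403]
bluelow [0.4608 0.0045 0.107 ] [-0.0103  0.0017  0.1403]
whitelow [ 0.4611 -0.0007  0.107 ] [-0.0103  0.0068  0.1403]
farB [0.5128 0.0147 0.117 ] [ 0.0421 -0.0062  0.1303]
nearB [0.4503 0.0123 0.117 ] [-0.0204 -0.0066  0.1303]
farW [ 0.5137 -0.0049  0.117 ] [0.0421 0.0134 0.1303]
nearW [ 0.4513 -0.0084  0.117 ] [-0.0204  0.0141  0.1303]
```

move_arm(moves=[[0,[0.001,0.0017,0],[0,0,0]],[0,[0.001,0.0017,0],[0,0,0]],[0,[0,0,0.006],[0,0,0]],[0,[0,0,0.01],[0,0,0]],[0,[0,0,0.01],[0,0,0]],[0,[0,0,0.01],[0,0,0]],[0,[0,0,0.008],[0,0,0]],[0,[0,0,0.007],[0,0,0]],[0,[0,0,0.004],[0,0,0]],[0,[0,0,0],[0,0,0]]])

```text
time: 6.92
eef_pos: [0.4725, 0.0035, 0.1909]
tcp_rot: [1.0, 0.022, -0.001, -0.0]
contact_force: [0.3, 0.6, -1.2]
opening: 0.18
finger_force: 78.1
```

```bash
python3 - <<'E'
from h import *
st=get_state();w=read_camera('wrist');save('w3.png',w)
print(st['time'],st['eef_pos'],st['contact_force'],st['wrist_torque'])
cv2.imwrite('pics/w3c.png',cv2.resize(cv2.imread('pics/w3.png')[100:280,200:360],(640,720)[0:1]+(600,),interpolation=cv2.INTER_CUBIC))
E
```

```text
6.9167 [0.47248218 0.00350196 0.19086914] [ 0.28459964  0.5999755  -1.15980343] [-0.02245125  0.01788387  0.0066771 ]
```

View pics/w3c.png

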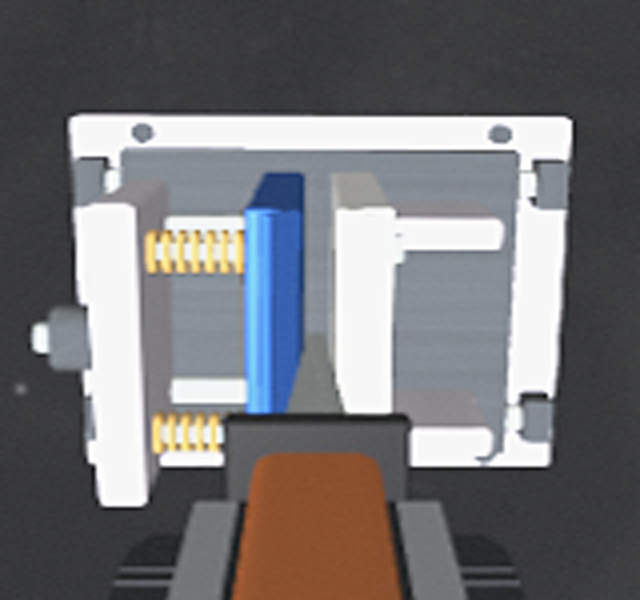

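The blade tip now sits between the lips, clear of both plates, at crop (315,340). I go down in small steps and watch the force.

move_arm(moves=[[0,[0,0,0.001],[0,0,0]],[0,[0,0,0.001],[0,0,0]],[0,[0,0,0.001],[0,0,0]],[0,[0,0,0.001],[0,0,0]],[0,[0,0,0.001],[0,0,0]],[0,[0,0,0.001],[0,0,0]],[0,[0,0,0.001],[0,0,0]],[0,[0,0,0.001],[0,0,0]],[0,[0,0,0],[0,0,0]],[0,[0,0,0],[0,0,0]]])

```text
time: 7.8
eef_pos: [0.4731, 0.0034, 0.1842]
tcp_rot: [1.0, 0.022, -0.0, -0.0]
contact_force: [0.4, 0.2, -0.8]
opening: 0.18
finger_force: 78.1
```

move_arm(moves=[[0,[0,0,0.001],[0,0,0]],[0,[0,0,0.001],[0,0,0]],[0,[0,0,0.001],[0,0,0]],[0,[0,0,0.001],[0,0,0]],[0,[0,0,0.001],[0,0,0]],[0,[0,0,0],[0,0,0]],[0,[0,0,0],[0,0,0]],[0,[0,0,0],[0,0,0]],[0,[0,0,0],[0,0,0]],[0,[0,0,0],[0,0,0]]])

```text
time: 8.63
eef_pos: [0.4732, 0.0034, 0.1794]
tcp_rot: [1.0, 0.022, 0.0, 0.0]
contact_force: [-0.1, 0.4, -0.3]
opening: 0.177
finger_force: 78.1
```

move_arm(moves=[[0,[0,0,0.001],[0,0,0]],[0,[0,0,0.001],[0,0,0]],[0,[0,0,0.001],[0,0,0]],[0,[0,0,0.001],[0,0,0]],[0,[0,0,0],[0,0,0]],[0,[0,0,0],[0,0,0]],[0,[0,0,0],[0,0,0]],[0,[0,0,0],[0,0,0]],[0,[0,0,0],[0,0,0]],[0,[0,0,0],[0,0,0]]])

```text
time: 9.47
eef_pos: [0.4732, 0.0034, 0.1754]
tcp_rot: [1.0, 0.022, 0.0, 0.0]
contact_force: [0.4, -0.1, -1.2]
opening: 0.18
finger_force: 78.1
```

move_arm(moves=[[0,[0,0,0.001],[0,0,0]],[0,[0,0,0.001],[0,0,0]],[0,[0,0,0.001],[0,0,0]],[0,[0,0,0.001],[0,0,0]],[0,[0,0,0],[0,0,0]],[0,[0,0,0],[0,0,0]],[0,[0,0,0],[0,0,0]],[0,[0,0,0],[0,0,0]],[0,[0,0,0],[0,0,0]],[0,[0,0,0],[0,0,0]]])

```text
time: 10.3
eef_pos: [0.4732, 0.0033, 0.1714]
tcp_rot: [1.0, 0.022, 0.0, 0.0]
contact_force: [0.5, -0.3, -1.6]
opening: 0.176
finger_force: 78.1
```

```bash
python3 - <<'E'
from h import *
for i in range(4):
    st=get_state();read_camera('top');print(st['eef_pos'][2],st['contact_force'],st['wrist_torque'])
E
```

```text
0.171393132146771 [ 0.48750394 -0.32551801 -1.59781271] [-0.02560623  0.01543442 -0.01923674]
0.17137557706454612 [ 0.81603264  0.7169317  -0.73953389] [ 0.00260494 -0.01180572  0.01410204]
0.17135413204534586 [-0.00174704  0.14421896 -0.95002946] [-0.01461367 -0.00514369  0.04112994]
0.17135071648629627 [-0.10519664 -0.37325981 -1.24158341] [-0.05680604  0.02655067 -0.01515634]
```

move_arm(moves=[[0,[0,0,0.001],[0,0,0]],[0,[0,0,0.001],[0,0,0]],[0,[0,0,0.001],[0,0,0]],[0,[0,0,0],[0,0,0]],[0,[0,0,0],[0,0,0]],[0,[0,0,0],[0,0,0]],[0,[0,0,0],[0,0,0]],[0,[0,0,0],[0,0,0]],[0,[0,0,0],[0,0,0]],[0,[0,0,0],[0,0,0]]])

```text
time: 11.33
eef_pos: [0.4731, 0.0034, 0.1683]
tcp_rot: [1.0, 0.022, -0.0, -0.0]
contact_force: [0.1, 0.7, -1.2]
opening: 0.178
finger_force: 78.1
```

move_arm(moves=[[0,[0,0,0.001],[0,0,0]],[0,[0,0,0.001],[0,0,0]],[0,[0,0,0.001],[0,0,0]],[0,[0,0,0],[0,0,0]],[0,[0,0,0],[0,0,0]],[0,[0,0,0],[0,0,0]],[0,[0,0,0],[0,0,0]],[0,[0,0,0],[0,0,0]],[0,[0,0,0],[0,0,0]],[0,[0,0,0],[0,0,0]]])

```text
time: 12.17
eef_pos: [0.4736, 0.0033, 0.1656]
tcp_rot: [1.0, 0.022, 0.001, 0.0]
contact_force: [0.8, 0.4, 3.0]
opening: 0.18
finger_force: 78.4
```

move_arm(moves=[[0,[0,0,0.001],[0,0,0]],[0,[0,0,0.001],[0,0,0]],[0,[0,0,0.001],[0,0,0]],[0,[0,0,0.001],[0,0,0]],[0,[0,0,0.001],[0,0,0]],[0,[0,0,0.001],[0,0,0]],[0,[0,0,0],[0,0,0]],[0,[0,0,0],[0,0,0]],[0,[0,0,0],[0,0,0]],[0,[0,0,0],[0,0,0]]])

```text
time: 13.0
eef_pos: [0.4732, 0.0033, 0.1593]
tcp_rot: [1.0, 0.022, 0.0, 0.0]
contact_force: [0.7, -0.1, 4.0]
opening: 0.179
finger_force: 78.6
```

```bash
python3 - <<'E'
from h import *
F=[]
for i in range(6):
    st=get_state();im=read_camera('wrist');F.append(np.r_[st['eef_pos'][2],st['contact_force']])
print(np.mean(F,0)); save('w4.png',im)
E
```

```text
[ 0.1592587   0.76255181 -0.13585168  3.2588266 ]
```

move_arm(moves=[[0,[0,0,0.001],[0,0,0]],[0,[0,0,0.001],[0,0,0]],[0,[0,0,0.001],[0,0,0]],[0,[0,0,0.001],[0,0,0]],[0,[0,0,0.001],[0,0,0]],[0,[0,0,0.001],[0,0,0]],[0,[0,0,0.001],[0,0,0]],[0,[0,0,0],[0,0,0]],[0,[0,0,0],[0,0,0]],[0,[0,0,0],[0,0,0]]])

```text
time: 14.13
eef_pos: [0.4735, 0.0033, 0.1529]
tcp_rot: [1.0, 0.022, 0.0, 0.0]
contact_force: [0.2, 1.1, 6.0]
opening: 0.177
finger_force: 78.9
```

```bash
python3 - <<'E'
from h import *
F=[]
for i in range(6):
    st=get_state();im=read_camera('wrist');F.append(np.r_[st['eef_pos'][2],st['contact_force'],st['opening'],st['time']])
print(np.mean(F,0)); save('w5.png',im)
a=cv2.imread('pics/w3.png')[130:260,190:350];b=cv2.imread('pics/w5.png')[130:260,190:350]
cv2.imwrite('pics/w5c.png',cv2.resize(np.hstack([a,b]),(800,325),interpolation=cv2.INTER_CUBIC))
E
```

```text
[ 0.15292863 -0.05282144  0.25525367  5.71538781  0.17655216 14.2583    ]
```

View pics/w5c.png

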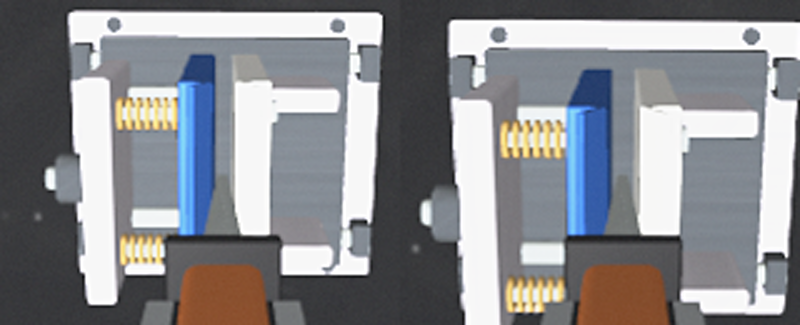

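The blade is seated between both plates. The spring looks about 1.4 mm shorter, the collar has not shifted in the grip, and the force trend agrees. I'm handing the job in.

```bash
python3 -c "
from plant import *
print(sign_off())"
```

```text
the job is handed in; nothing more can be done
None
```

The gauge is held in the slit about 14 mm past first drag, with the blue plate pushed back an estimated 1.4 mm (from depth, force and spring length), and I handed the job in at about 14 s with the gauge still gripped.

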